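# Comb the pastry sticks into two rows and hang up the rake

### The arm

A 7-joint arm with a two-finger parallel gripper is mounted at the origin on the work surface. World frame = base frame: x ahead of the robot, y to its left, z up, the work surface at z = 0. Lengths are in m, angles in rad, forces in N, time in s.
With the tool pointing down it reaches from about 0.425 to 0.8 m from the base axis. Payload 8.3 kg.
Tool frame: the origin (TCP) lies between the finger pads; the fingertips stand 14 mm ahead of it and the grasp point (between the pads) lies 5 mm behind it; z points along the fingers, y is the direction in which the jaws open and shut (so a half turn about z gives the same grasp; the last joint's range is limited). The gripper opens to 85 mm and grips with 20 to 120 N. Pads are 22 mm wide; open, the fingers measure 114 mm over their backs; the gripper's body (76 mm by 85 mm) begins 54 mm behind the grasp point. The pads swing forward as they close: fully open they stand 13 mm farther back than shut.
Start: joints at [1.279, 0.383, 0.016, 1.37, -0.006, 1.388, -0.046], TCP at [0.142, -0.609, 0.245] pointing down, gripper open.
Joint ranges: [-2.95, 2.95], [-0.25, 2.06], [-1.52, 1.56], [0.18, 2.33], [-1.44, 4.58], [0.02, 2.06], [-3.01, 3.01]. Speed limits (rad/s): [2.39, 2.39, 3.01, 3.01, 3.14, 3.14, 3.14].

### API

Orientations are given as a 3x3 rotation matrix whose columns are the frame's x, y, z axes.
In Python, from cell import sensors, camera, arm, models gives the robot as it stands.
- The arm moves only by the tool step_arm, never from a script. Its argument "series" is a list of rows, each a list of 2 entries, a list of its own where there are three numbers: the shift along the tool's x, y, z in cm, then the turn about the tool's z in rad. In form: [[[x, y, z], twist], ...]. A call has exactly 5 rows; each row is the pose to reach, as a shift and turn from the pose commanded when the call began, along the tool's axes at that moment; what a row does not reach only later rows make up. A row lasts 1/10 s, in which the tool goes at most 50 mm and 8.59 degrees, less where a joint would pass 70% of its speed; a pose out of reach is approached as far as the arm can. A call with a gripper value outside its range is refused whole. "gripper" is the gripper command: -1 is shut, 1 is fully open, values between are in proportion, set as the call begins (left out, the last holds). The fingers move at their own pace and stop on an object; "force" is the grip in N (left out, the last holds). Time passes only in rows, so rows that repeat a pose let the fingers close, or fill a call up. It gives the time, the measured TCP pose, the force and the opening at its end, in the units of the state.
- sensors.get_state(): the state, without advancing time (a new reading comes with each control period).
- camera(name): name is "side" or "top"; returns a dict with "image" (480x640x3 uint8, red, green, blue), "depth" (480x640 float32, m along the optical axis (not along the pixel's ray), 0 where there is no reading), "fx", "fy", "cx", "cy" (pixels), "distortion" ([k1, k2, p1, p2, k3] as OpenCV has them; the pictures are not rectified), "eye" and "orientation" of the camera in the world. Camera axes: x right, y down, z forward; pixel columns grow to the right and rows downward; lengths in m; the calibration is good to about 2 mm. A picture is of the moment at which its call begins.
- arm.finish_job(): hands the job in, once; it reports no verdict.
Trained networks look in a picture, given as the dict that the camera call returned (one of the last four; its "shot" number tells which), for a name from the list of things; names that differ only in an ending like _2 or _b are one class to them, and where a whole thing is asked for, a point or a joint stands for the part that bears it (a point fixed in the world has none). Each returns a list of dicts, best first, with "score" (0 to 1); they miss things now and then, are a little off and sometimes report something else, mostly with a low value. They report only what shows in the picture. A call takes as long as a camera call. They do not tell look-alikes from the thing itself.
- models.search_frame(picture, target): "at" ([row, column] as shares, 0 to 1, of the picture: columns of its width, rows of its height, amid what is visible of it).
The state is a dict: "time_s": time; "joint_pos": joint angles; "qvel": joint speeds; "effort": joint torques, N m; "eef_pos": TCP position; "orientation": TCP orientation; "force": force on the tool from outside, world axes, zero at the start; "torque": the same for the moment, N m; "gripper_width": opening from 0.0 (shut) to 1.0 (fully open).
Only numpy, scipy, OpenCV 4.12 (cv2) and the standard library are available. Lean on these libraries where they do the work, as an engineer would, in place of code of your own. Each camera call takes 0.05 s, during which the arm holds its last target.

### The job

Take the wooden rake and, with it alone, comb the scattered pastry sticks in the baking tray into two tidy rows (left and right as the robot sees it): the three in the left half side by side against the left end wall, the three in the right half against the right end wall, all flat and parallel to those walls; never touch the sticks with the gripper. Then hang the rake up: bring its neck into the open end of the slotted rail, slide it fully home to the closed end with the collar resting on top, and let go. Leave the loaf, the jar and the mug where they are.

Things in the scene. Friction and masses are not known exactly. Their poses are not given: they have to be found in the camera images.
- tray: dark steel baking tray, fixed; inside 210 mm (its x) by 510 mm (its y), floor 4 mm and rim 22 mm above the counter, walls 4 mm thick, rim lips 5 mm wider. Origin: centre of its underside; inner faces of its two end walls at y = +255 (left) and -255 mm (right). Three sticks lie in each half; a strip at least 45 mm wide across the middle is free at the start
- rake_grip (a point): wooden hand rake standing on its teeth on the counter between robot and tray, 250 g, head-heavy. Point: centre of its upright square handle, 24 x 24 mm, 70 mm tall; z up, x along the head, y the rake's thin direction. The tooth tips are 119 mm below this point, the underside of the collar 41 mm below
- rake_tips (a point): same rake, point at the middle of the tooth tips, same axes. Upwards from here: 8 teeth 30 mm high (14 mm wide, 24 mm thick, 6.9 mm gaps), head bar 160 (x) x 26 (y) x 14 mm, round steel neck 14 mm across from 44 to 78 mm, round steel collar 56 mm across from 78 to 84 mm, then the handle up to 154 mm
- rail_mouth (a point): open end of the fixed steel tool rail, a level plate 8 mm thick, 72 mm wide, with a 26 mm slot. Point: slot's centreline at the open end, level of the plate's top, 130 mm above the counter; x along the slot to the closed end, z up. Outer edges have lips reaching 12 mm down from the top. Neck goes in the slot, collar rests on top, head hangs below
- rail_home (a point): closed end of the slot, same axes: where the neck's axis and the collar's underside are when the rake hangs fully home, 118 mm along x from rail_mouth, neck touching the slot's flat end. A post under the plate starts 49 mm beyond, so the rake's head must hang across the slot, not along it. Nothing stands above the plate
- loaf: round loaf 140 mm across, 70 mm high, left of the tray; origin centre of underside. Bystander
- jar: closed jar 68 mm across, 100 mm high, left of the rake; origin centre of underside. Bystander
- mug: white mug 80 mm across without its handle, 90 mm high, right of the rail; origin centre of underside. Bystander
- stick1_mid (a point): crisp baked pastry stick, golden brown, flat-bottomed rectangular bar 145 x 20 x 14 mm, 30 g; point at its centre, its x axis along its length. Starts in the tray's +y (left) half
- stick2_mid (a point): crisp baked pastry stick, golden brown, flat-bottomed rectangular bar 145 x 20 x 14 mm, 30 g; point at its centre, its x axis along its length. Starts in the tray's +y (left) half
- stick3_mid (a point): crisp baked pastry stick, golden brown, flat-bottomed rectangular bar 145 x 20 x 14 mm, 30 g; point at its centre, its x axis along its length. Starts in the tray's +y (left) half
- stick4_mid (a point): crisp baked pastry stick, golden brown, flat-bottomed rectangular bar 145 x 20 x 14 mm, 30 g; point at its centre, its x axis along its length. Starts in the tray's -y (right) half
- stick5_mid (a point): crisp baked pastry stick, golden brown, flat-bottomed rectangular bar 145 x 20 x 14 mm, 30 g; point at its centre, its x axis along its length. Starts in the tray's -y (right) half
- stick6_mid (a point): crisp baked pastry stick, golden brown, flat-bottomed rectangular bar 145 x 20 x 14 mm, 30 g; point at its centre, its x axis along its length. Starts in the tray's -y (right) half
There are look-alikes about, which are no part of the job. Leave any blue look-alike of the part that bears stick2_mid alone.

How it is judged:
By the outcome, as a careful person would: the job done as asked, in the order asked, and still so for the second after the job is handed in, with the robot touching nothing.
It also fails if it takes over 58 s, if anything falls off the work surface, if the arm or the gripper's body presses on something with over 40 N, if the wrist force passes 120 N, or if a joint passes its speed limit or range.

## Working session

There is one attempt and no reset: what is moved stays moved. The work goes in short steps, Python scripts to look and compute and a tool call to move; the robot and the scene stay as the last step left them, time stands still between calls to the robot, and variables do not carry over. Pictures are saved under pics/ and viewed, and the job is handed in when it is done.

Besides the shell and the picture viewer there is one more tool, called after "Emit:" by a JSON object that holds its "fn" and its "kwargs", one argument or row to a line. step_arm: Moves the arm, as the interface text tells. Its arguments: {"type":"object","properties":{"series":{"type":"array"},"gripper":{"type":"number"},"force":{"type":"number"}},"required":["series"]}

```bash
ls; mkdir -p pics; cat > h.py <<'E'
import numpy as np, cv2, pickle
from cell import sensors, camera, arm, models
def shot(name,fn):
    p=camera(name); cv2.imwrite('pics/'+fn+'.png',p['image'][:,:,::-1]); pickle.dump(p,open(fn+'.pkl','wb')); return p
def px2w(p,u,v,z=None):
    K=np.array([[p['fx'],0,p['cx']],[0,p['fy'],p['cy']],[0,0,1.]])
    n=cv2.undistortPoints(np.array([[[u,v]]],float),K,np.array(p['distortion'],float))[0,0]
    d=np.array([n[0],n[1],1.]); R=np.array(p['orientation']); e=np.array(p['eye'])
    w=R@d
    if z is None:
        t=p['depth'][int(round(v)),int(round(u))]
    else: t=(z-e[2])/w[2]
    return e+t*w
def w2px(p,X):
    K=np.array([[p['fx'],0,p['cx']],[0,p['fy'],p['cy']],[0,0,1.]])
    R=np.array(p['orientation']); e=np.array(p['eye'])
    c=(np.atleast_2d(X)-e)@R
    r,_=cv2.projectPoints(c,np.zeros(3),np.zeros(3),K,np.array(p['distortion'],float)); return r[:,0]
E
python3 - <<'E'
from h import *
print(sensors.get_state())
for n in ['top','side']:
    p=shot(n,n+'0')
    print(n,p['eye'],p['orientation'],p['fx'],p['distortion'])
    for t in ['tray','rake_grip','rail_mouth','rail_home','loaf','jar','mug','stick1_mid']:
        for d in models.search_frame(p,t)[:8]:
            r,c=d['at'];u,v=c*640,r*480
            print(t,round(d['score'],2),round(u),round(v),px2w(p,min(u,639),min(v,479)).round(3))
E
```

```text
pics
{'time_s': 0.0, 'joint_pos': array([ 1.27911408,  0.38423279,  0.01638565,  1.37117809, -0.00626959,
        1.38817777, -0.04649089]), 'qvel': array([ 0.00066119,  0.00022536,  0.00014869,  0.00034395, -0.00259192,
        0.00091997, -0.00042226]), 'effort': array([ 2.90437993e-04, -6.27598214e+01,  8.44398513e-01, -3.71818435e+01,
        1.65580219e-02,  1.43473124e-02,  8.86595160e-06]), 'eef_pos': array([ 0.14165505, -0.60824549,  0.24427144]), 'orientation': array([[ 9.73927980e-01,  2.26856850e-01, -5.08598579e-04],
       [ 2.26857410e-01, -9.73926172e-01,  1.87828686e-03],
       [-6.92352259e-05, -1.94469548e-03, -9.99998107e-01]]), 'force': array([ 1.02660463,  0.72971756, -0.00795534]), 'torque': array([-0.06034381,  0.00117538, -0.00719543]), 'gripper_width': 1.002498496188886}
top [ 0.36310178 -0.01229778  1.30178944] [[-0.0198324  -0.996462    0.08167101]
 [-0.99966365  0.01839801 -0.01827833]
 [ 0.01671108 -0.08200604 -0.99649172]] 468.823347609857 [-0.09475876  0.          0.          0.          0.        ]
tray 0.94 276 181 [0.634 0.062 0.008]
rake_grip 0.84 
[... 264 characters left out ...]
.529  0.011]
stick1_mid 0.88 226 181 [0.635 0.201 0.02 ]
side [0.38517863 0.95208753 1.19711373] [[-0.99569432 -0.06601876  0.06507181]
 [-0.09251964  0.75122761 -0.65352673]
 [-0.00573871 -0.65673328 -0.7541011 ]] 587.3844556049971 [-0.102064  0.        0.        0.        0.      ]
tray 0.76 253 285 [0.633 0.089 0.005]
rake_grip 0.71 335 292 [0.423 0.122 0.045]
rake_grip 0.61 250 245 [ 0.659 -0.029  0.022]
rail_mouth 0.64 309 152 [ 0.526 -0.288  0.127]
rail_home 0.68 306 154 [ 0.554 -0.431 -0.002]
loaf 0.85 225 425 [0.62  0.487 0.069]
loaf 0.7 243 338 [0.629 0.251 0.016]
jar 0.88 326 413 [0.419 0.455 0.098]
mug 0.74 308 119 [ 0.55  -0.486  0.089]
stick1_mid 0.88 249 320 [0.622 0.202 0.018]
```

View pics/top0.png

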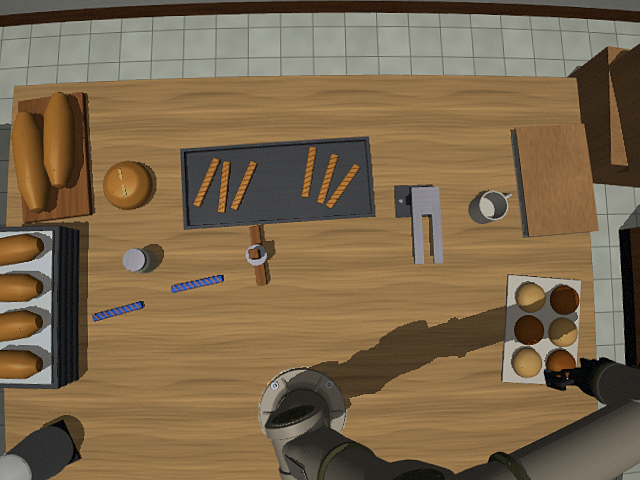

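View pics/side0.png

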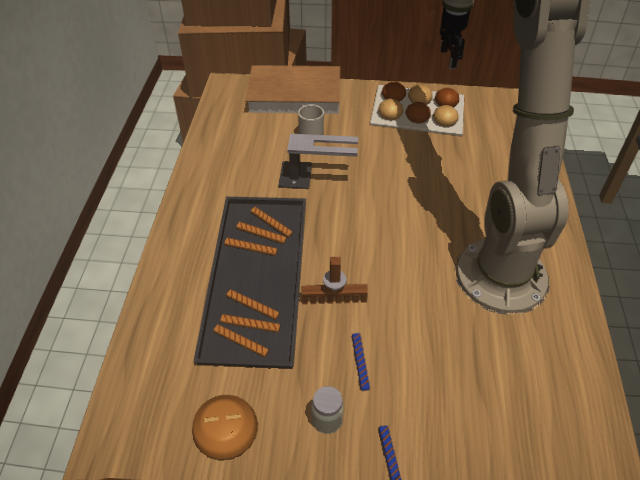

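```bash
python3 - <<'E'
from h import *
p=pickle.load(open('top0.pkl','rb'))
im=p['image'][120:300,180:480,::-1]
cv2.imwrite('pics/crop0.png',cv2.resize(im,(800,480),interpolation=cv2.INTER_CUBIC))
E
```

```text
(no output)
```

View pics/crop0.png

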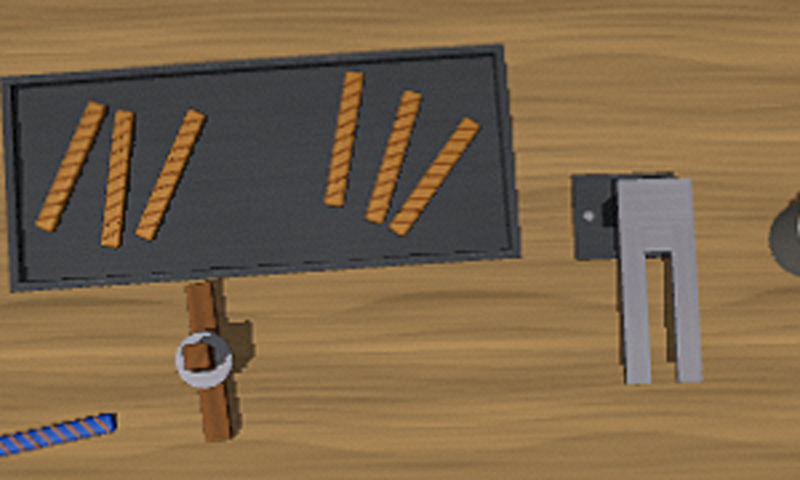

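```bash
cat > meas.py <<'E'
from h import *
def rect(p,mask,z):
    n,l,s,c=cv2.connectedComponentsWithStats(mask.astype(np.uint8))
    out=[]
    for i in range(1,n):
        if s[i,4]<60: continue
        m=(l==i).astype(np.uint8)
        vs,us=np.nonzero(m)
        W=np.array([px2w(p,u,v,z)[:2] for u,v in zip(us,vs)])
        r=cv2.minAreaRect((W*1000).astype(np.float32))
        mean=W.mean(0);C=np.cov((W-mean).T);w,V=np.linalg.eigh(C);a=V[:,1]
        if a[0]<0:a=-a
        out.append((mean.round(4),round(np.degrees(np.arctan2(a[1],a[0])),1),np.round(np.sqrt(12*w)[::-1],3),np.round(r[0],1),np.round(r[1],1),round(r[2],1),s[i,4]))
    return out
def sticks(p):
    hsv=cv2.cvtColor(p['image'],cv2.COLOR_RGB2HSV)
    m=(hsv[...,0]>5)&(hsv[...,0]<25)&(hsv[...,1]>150)&(hsv[...,2]>60)
    return m
E
python3 - <<'E'
from meas import *
for n in ['top0','side0']:
    p=pickle.load(open(n+'.pkl','rb'))
    hsv=cv2.cvtColor(p['image'],cv2.COLOR_RGB2HSV)
    v,u=np.mgrid[0:480,0:640]
    pts=np.stack([u,v],-1).reshape(-1,1,2).astype(float)
    K=np.array([[p['fx'],0,p['cx']],[0,p['fy'],p['cy']],[0,0,1.]])
    nn=cv2.undistortPoints(pts,K,np.array(p['distortion'],float))[:,0]
    d=np.c_[nn,np.ones(len(nn))]@np.array(p['orientation']).T
    X=(d*p['depth'].reshape(-1,1)+p['eye']).reshape(480,640,3)
    np.save(n+'X.npy',X)
    roi=(X[...,0]>.5)&(X[...,0]<.8)&(X[...,1]>-.25)&(X[...,1]<.38)
    dark=(hsv[...,2]<95)&(hsv[...,1]<90)&roi
    dark=cv2.morphologyEx(dark.astype(np.uint8),cv2.MORPH_CLOSE,np.ones((15,15)))
    print(n,'tray');[print(' ',*r) for r in rect(p,dark,.022) if r[-1]>3000]
    print('sticks');[print(' ',*r) for r in rect(p,sticks(p)&roi&(X[...,2]<.03),.018)]
    for nm,sel,z in [('handle',(X[...,2]>.135)&(X[...,0]<.5)&(X[...,0]>.3)&(abs(X[...,1]-.1)<.1),.154),
       ('collar',(X[...,2]>.07)&(X[...,2]<.1)&(X[...,0]<.5)&(X[...,0]>.3)&(abs(X[...,1]-.1)<.1),.084),
       ('bar',(X[...,2]>.033)&(X[...,2]<.055)&(X[...,0]<.51)&(X[...,0]>.3)&(abs(X[...,1]-.1)<.1),.044),
       ('rail',(X[...,2]>.115)&(X[...,2]<.145)&(X[...,0]<.7)&(X[...,0]>.35)&(X[...,1]<-.2)&(X[...,1]>-.42),.130)]:
        print(nm);[print(' ',*r) for r in rect(p,sel,z)]
        zz=X[sel]; print('  ',zz.mean(0).round(4),zz.min(0).round(3),zz.max(0).round(3))
E
```

```text
top0 tray
  [0.6288 0.0594] -87.1 [0.529 0.227] [629.9  59.2] [227.8 531.1] 2.9 15379
sticks
  [ 0.6576 -0.0295] -10.1 [0.144 0.019] [658.  -29.7] [ 18.9 143.9] 79.9 342
  [ 0.6373 -0.0807] -18.1 [0.145 0.019] [638.  -81.1] [ 18.8 144.5] 71.9 341
  [0.6344 0.2559] -23.1 [0.142 0.02 ] [634.5 255.8] [ 20.1 143.1] 67.0 353
  [0.6194 0.2076] -6.3 [0.144 0.019] [620.3 207.4] [ 19.4 144.5] 83.7 352
  [0.6234 0.1525] -23.6 [0.143 0.019] [623.6 152.5] [ 19.5 143.5] 66.6 354
  [ 0.6166 -0.1232] -36.0 [0.145 0.019] [ 616.4 -123.1] [ 19.2 144.4] 54.0 351
handle
  [0.4256 0.1107] 65.2 [0.026 0.024] [425.4 110.5] [24.7 25.4] 7.1 102
   [0.4255 0.1106 0.1541] [0.414 0.099 0.135] [0.439 0.124 0.16 ]
collar
  [0.4245 0.1094] -24.1 [0.056 0.053] [426.3 112. ] [52.  54.7] 89.3 240
   [0.4244 0.1092 0.0858] [0.399 0.086 0.08 ] [0.454 0.138 0.097]
bar
  [0.4804 0.1175] 8.9 [0.051 0.027] [478.8 117.5] [53.5 26.4] 6.6 183
  [0.3739 0.1047] 4.9 [0.055 0.027] [375.3 105.1] [57.5 26.7] 6.9 207
   [0.4238 0.1106 0.0452] [0.347 0.09  0.034] [0.505 0.132 0.052]
rail
  [ 0.4997 -0.3247] 0.8 [0.199 0.085] [ 491. 
[... 468 characters left out ...]
 [620.2 208.2] [ 24.3 144.5] 83.9 495
  [0.6325 0.2583] -23.6 [0.144 0.022] [634.4 257.3] [ 21.7 145.5] 66.7 499
handle
  [0.4259 0.1181] -85.2 [0.036 0.025] [425.9 118.4] [22.9 35.1] 4.4 136
   [0.426  0.1151 0.1502] [0.414 0.096 0.135] [0.438 0.126 0.16 ]
collar
  [0.4259 0.1177] 0.4 [0.055 0.044] [426.2 114.5] [52.2 55.2] 89.5 277
   [0.4259 0.1184 0.0849] [0.399 0.088 0.075] [0.454 0.143 0.1  ]
bar
  [0.4247 0.1158] 6.9 [0.168 0.032] [424.9 115.4] [158.5  34.8] 6.9 650
   [0.4248 0.1148 0.0426] [0.346 0.087 0.033] [0.505 0.136 0.051]
rail
  [ 0.4957 -0.3214] 0.1 [0.198 0.092] [ 491.4 -322.5] [195.6  86.6] 0.6 1208
   [ 0.4957 -0.322   0.1294] [ 0.394 -0.37   0.115] [ 0.59  -0.284  0.139]
```

```bash
python3 - <<'E'
from meas import *
c=np.array([.630,.0593]);a=np.radians(2.95);R=np.array([[np.cos(a),-np.sin(a)],[np.sin(a),np.cos(a)]])
for x,y,t in [(.6576,-.0295,-10.1),(.6373,-.0807,-18.1),(.6344,.2559,-23.1),(.6194,.2076,-6.3),(.6234,.1525,-23.6),(.6166,-.1232,-36)]:
    print((R.T@(np.array([x,y])-c)*1000).round(0),round(t-2.95,1))
# rail slot edges
for n in ['top0','side0']:
    p=pickle.load(open(n+'.pkl','rb'));X=np.load(n+'X.npy')
    m=(X[...,2]>.12)&(X[...,2]<.145)&(X[...,0]<.7)&(X[...,0]>.35)&(X[...,1]<-.2)&(X[...,1]>-.42)
    vs,us=np.nonzero(m);W=np.array([px2w(p,u,v,.13)[:2] for u,v in zip(us,vs)])
    I=np.zeros((260,160),np.uint8)
    # rows: x bins 
    for xb in np.arange(.39,.6,.01):
        y=np.sort(W[abs(W[:,0]-xb)<.005][:,1])
        if len(y)<3: continue
        g=np.diff(y);k=g.argmax()
        print(round(xb,3),y[0].round(4),y[-1].round(4),'gap',y[k].round(4),y[k+1].round(4),g[k].round(4))
E
```

```text
[ 23. -90.] -13.1
[   0. -140.] -21.1
[ 15. 196.] -26.1
[ -3. 149.] -9.2
[-2. 93.] -26.6
[ -23. -182.] -39.0
0.39 -0.3584 -0.2892 gap -0.3404 -0.3122 0.0282
0.4 -0.364 -0.2893 gap -0.3405 -0.3125 0.0279
0.41 -0.3618 -0.2896 gap -0.3383 -0.3129 0.0254
0.42 -0.3622 -0.29 gap -0.3387 -0.3133 0.0254
0.43 -0.3626 -0.2877 gap -0.3391 -0.3136 0.0255
0.44 -0.3631 -0.2881 gap -0.3395 -0.3115 0.028
0.45 -0.3634 -0.2885 gap -0.3377 -0.3118 0.0258
0.46 -0.3613 -0.2888 gap -0.338 -0.3122 0.0258
0.47 -0.3618 -0.2869 gap -0.3382 -0.3126 0.0256
0.48 -0.3622 -0.2872 gap -0.3386 -0.313 0.0256
0.49 -0.3627 -0.2875 gap -0.3389 -0.3109 0.0281
0.5 -0.3629 -0.2878 gap -0.3394 -0.3113 0.0281
0.51 -0.3609 -0.2882 gap -0.3372 -0.3117 0.0255
0.52 -0.3614 -0.2886 gap -0.3352 -0.3327 0.0025
0.53 -0.3618 -0.2865 gap -0.289 -0.2868 0.0023
0.54 -0.3623 -0.2869 gap -0.2895 -0.2872 0.0023
0.55 -0.3624 -0.2873 gap -0.2899 -0.2875 0.0024
0.56 -0.3607 -0.2876 gap -0.3032 -0.3008 0.0024
0.57 -0.3612 -0.288 gap -0.327 -0.3246 0.0024
0.58 -0.3615 -0.2885 gap -0.3587 -0.3563 0.0024
0.59 -0.3618 -0.2863 gap -0.2889 -0.2863 0
[... 293 characters left out ...]
45 -0.3635 -0.2806 gap -0.3362 -0.315 0.0212
0.46 -0.3625 -0.2796 gap -0.3354 -0.314 0.0214
0.47 -0.366 -0.2826 gap -0.3342 -0.313 0.0212
0.48 -0.3652 -0.2817 gap -0.3335 -0.3164 0.0171
0.49 -0.3645 -0.2812 gap -0.333 -0.3156 0.0174
0.5 -0.3635 -0.28 gap -0.3362 -0.3149 0.0212
0.51 -0.3628 -0.2793 gap -0.3352 -0.3139 0.0212
0.52 -0.3618 -0.2828 gap -0.3345 -0.3303 0.0041
0.53 -0.3653 -0.2816 gap -0.3559 -0.3519 0.004
0.54 -0.3646 -0.2851 gap -0.3641 -0.3601 0.004
0.55 -0.3639 -0.2799 gap -0.3542 -0.3502 0.004
0.56 -0.3629 -0.279 gap -0.2834 -0.279 0.0044
0.57 -0.3622 -0.2785 gap -0.357 -0.353 0.004
0.58 -0.3612 -0.2816 gap -0.3607 -0.3567 0.004
0.59 -0.3648 -0.2858 gap -0.3558 -0.3513 0.0045
```

```bash
cat > plan.py <<'E'
import json,numpy as np
# commanded pose: x,y,z (m), yaw of tool x (deg)
def rows(cmd,targets):
    x,y,z,w=cmd;a=np.radians(w)
    for t in targets:
        d=np.array(t[:3])-np.array([x,y,z])
        tx=d[0]*np.cos(a)+d[1]*np.sin(a); ty=d[0]*np.sin(a)-d[1]*np.cos(a)
        print([[round(tx*100,2),round(ty*100,2),round(-d[2]*100,2)],round(-np.radians(t[3]-w),3)])
E
python3 - <<'E'
from plan import *
c=[.142,-.609,.245,13.1]
rows(c,[(.19,-.60,.25,13.1),(.24,-.57,.25,13.1),(.285,-.535,.25,13),(.325,-.50,.25,12),(.365,-.47,.25,11)])
c=[.365,-.47,.25,11]
rows(c,[(.40,-.43,.25,11),(.43,-.39,.25,10),(.455,-.345,.25,10),(.475,-.30,.25,9),(.49,-.25,.25,8)])
c=[.49,-.25,.25,8]
rows(c,[(.50,-.2,.25,8),(.50,-.15,.25,8),(.50,-.1,.25,7),(.50,-.05,.25,7),(.49,0,.25,6.9)])
c=[.49,.0,.25,6.9]
rows(c,[(.48,.045,.25,6.9),(.455,.085,.25,6.9),(.4255,.111,.25,6.9),(.4255,.111,.24,6.9),(.4255,.111,.22,6.9)])
E
```

```text
[[np.float64(4.88), np.float64(0.21), np.float64(-0.5)], np.float64(-0.0)]
[[np.float64(10.43), np.float64(-1.58), np.float64(-0.5)], np.float64(-0.0)]
[[np.float64(15.61), np.float64(-3.97), np.float64(-0.5)], np.float64(0.002)]
[[np.float64(20.29), np.float64(-6.47), np.float64(-0.5)], np.float64(0.019)]
[[np.float64(24.87), np.float64(-8.48), np.float64(-0.5)], np.float64(0.037)]
[[np.float64(4.2), np.float64(-3.26), np.float64(-0.0)], np.float64(-0.0)]
[[np.float64(7.91), np.float64(-6.61), np.float64(-0.0)], np.float64(0.017)]
[[np.float64(11.22), np.float64(-10.55), np.float64(-0.0)], np.float64(0.017)]
[[np.float64(14.04), np.float64(-14.59), np.float64(-0.0)], np.float64(0.035)]
[[np.float64(16.47), np.float64(-19.21), np.float64(-0.0)], np.float64(0.052)]
[[np.float64(1.69), np.float64(-4.81), np.float64(-0.0)], np.float64(-0.0)]
[[np.float64(2.38), np.float64(-9.76), np.float64(-0.0)], np.float64(-0.0)]
[[np.float64(3.08), np.float64(-14.71), np.float64(-0.0)], np.float64(0.017)]
[[np.float64(3.77), np.float64(-19.67), np.float64(-0.0)], np.float64(0.017)]
[[np.float64(3.48), np.float64(-24.76), np.float64(-0.0)], np.float64(0.019)]
[[np.float64(-0.45), np.float64(-4.59), np.float64(-0.0)], np.float64(-0.0)]
[[np.float64(-2.45), np.float64(-8.86), np.float64(-0.0)], np.float64(-0.0)]
[[np.float64(-5.07), np.float64(-11.79), np.float64(-0.0)], np.float64(-0.0)]
[[np.float64(-5.07), np.float64(-11.79), np.float64(1.0)], np.float64(-0.0)]
[[np.float64(-5.07), np.float64(-11.79), np.float64(3.0)], np.float64(-0.0)]
```

Emit:
{"fn": "step_arm", "kwargs": {
  "series": [
    [[4.9, 0.2, -0.5], 0],
    [[10.4, -1.6, -0.5], 0],
    [[15.6, -4.0, -0.5], 0],
    [[20.3, -6.5, -0.5], 0.02],
    [[24.9, -8.5, -0.5], 0.04]
  ],
  "gripper": 1
}}

```text
time_s: 1.4
eef_pos: [0.3517, -0.4792, 0.2505]
orientation: [[0.982, 0.187, 0.0], [0.187, -0.982, -0.0], [0.0, 0.0, -1.0]]
force: [0.6, -0.4, -0.4]
gripper_width: 1.0
```

Emit:
{"fn": "step_arm", "kwargs": {
  "series": [
    [[4.2, -3.3, 0], 0],
    [[7.9, -6.6, 0], 0.02],
    [[11.2, -10.5, 0], 0.02],
    [[14.0, -14.6, 0], 0.035],
    [[16.5, -19.2, 0], 0.05]
  ]
}}

```text
time_s: 1.9
eef_pos: [0.4755, -0.2648, 0.2503]
orientation: [[0.99, 0.138, 0.0], [0.138, -0.99, -0.0], [0.0, 0.0, -1.0]]
force: [1.3, -0.8, -0.3]
gripper_width: 0.998
```

Emit:
{"fn": "step_arm", "kwargs": {
  "series": [
    [[1.7, -4.8, 0], 0],
    [[2.4, -9.8, 0], 0],
    [[3.1, -14.7, 0], 0.02],
    [[3.8, -19.7, 0], 0.02],
    [[3.5, -24.7, 0], 0.02]
  ]
}}

```text
time_s: 2.4
eef_pos: [0.4754, -0.0165, 0.2505]
orientation: [[0.993, 0.119, 0.001], [0.119, -0.993, 0.0], [0.001, -0.0, -1.0]]
force: [0.9, 0.9, 0.5]
gripper_width: 1.001
```

Emit:
{"fn": "step_arm", "kwargs": {
  "series": [
    [[-0.5, -4.6, 0], 0],
    [[-2.4, -8.9, 0], 0],
    [[-5.1, -11.8, 0], 0],
    [[-5.1, -11.8, 1], 0],
    [[-5.1, -11.8, 3], 0]
  ]
}}

```text
time_s: 2.9
eef_pos: [0.4113, 0.0933, 0.2217]
orientation: [[0.993, 0.121, 0.005], [0.121, -0.993, -0.001], [0.005, 0.001, -1.0]]
force: [0.2, 0.5, -0.1]
gripper_width: 1.006
```

Emit:
{"fn": "step_arm", "kwargs": {
  "series": [
    [[0, 0, 0], 0],
    [[0, 0, 0], 0],
    [[0, 0, 0], 0],
    [[0, 0, 0], 0],
    [[0, 0, 0], 0]
  ]
}}

```text
time_s: 3.4
eef_pos: [0.4111, 0.0923, 0.2209]
orientation: [[0.993, 0.118, 0.001], [0.118, -0.993, 0.0], [0.001, -0.0, -1.0]]
force: [0.7, -0.3, -0.4]
gripper_width: 0.999
```

```bash
python3 - <<'E'
from plan import *
rows([.4111,.0923,.2209,6.8],[(.4255,.1108,.22,6.8),(.4255,.1108,.18,6.8),(.4255,.1108,.145,6.8),(.4255,.1108,.113,6.8),(.4255,.1108,.113,6.8)])
E
```

```text
[[np.float64(1.65), np.float64(-1.67), np.float64(0.09)], np.float64(-0.0)]
[[np.float64(1.65), np.float64(-1.67), np.float64(4.09)], np.float64(-0.0)]
[[np.float64(1.65), np.float64(-1.67), np.float64(7.59)], np.float64(-0.0)]
[[np.float64(1.65), np.float64(-1.67), np.float64(10.79)], np.float64(-0.0)]
[[np.float64(1.65), np.float64(-1.67), np.float64(10.79)], np.float64(-0.0)]
```

Emit:
{"fn": "step_arm", "kwargs": {
  "series": [
    [[1.65, -1.65, 0], 0],
    [[1.65, -1.65, 0], 0],
    [[1.65, -1.65, 4], 0],
    [[1.65, -1.65, 7.5], 0],
    [[1.65, -1.65, 10.8], 0]
  ]
}}

```text
time_s: 3.9
eef_pos: [0.425, 0.1103, 0.1113]
orientation: [[0.993, 0.118, 0.0], [0.118, -0.993, -0.0], [0.0, 0.0, -1.0]]
force: [1.0, -0.5, -0.3]
gripper_width: 1.0
```

Emit:
{"fn": "step_arm", "kwargs": {
  "series": [
    [[0, 0, 0], 0],
    [[0, 0, 0], 0],
    [[0, 0, 0], 0],
    [[0, 0, 0], 0],
    [[0, 0, 0], 0]
  ]
}}

```text
time_s: 4.4
eef_pos: [0.426, 0.1109, 0.1136]
orientation: [[0.993, 0.118, 0.002], [0.118, -0.993, 0.0], [0.002, 0.0, -1.0]]
force: [0.8, -0.1, -0.7]
gripper_width: 0.999
```

```bash
python3 - <<'E'
from h import *
p=shot('side','side1')
cv2.imwrite('pics/c1.png',cv2.resize(p['image'][200:340,240:440,::-1],(800,560),interpolation=cv2.INTER_CUBIC))
E
```

```text
(no output)
```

View pics/c1.png

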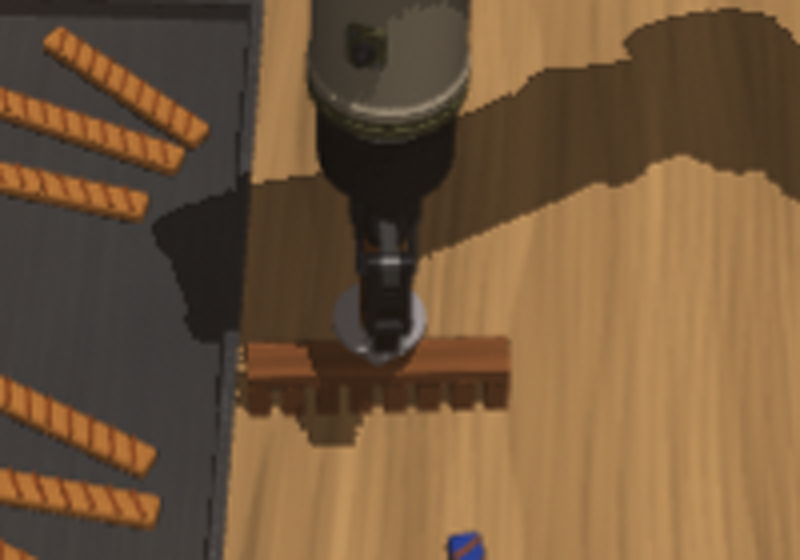

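The fingers straddle the handle centrally above the collar (crop ~(385,310)); the rake still stands. Closing.

Emit:
{"fn": "step_arm", "kwargs": {
  "series": [
    [[0, 0, 0], 0],
    [[0, 0, 0], 0],
    [[0, 0, 0], 0],
    [[0, 0, 0], 0],
    [[0, 0, 0], 0]
  ],
  "gripper": -1,
  "force": 100
}}

```text
time_s: 4.95
eef_pos: [0.4253, 0.111, 0.1125]
orientation: [[0.993, 0.119, 0.0], [0.119, -0.993, 0.0], [0.0, -0.0, -1.0]]
force: [1.3, 0.6, 0.7]
gripper_width: 0.271
```

Emit:
{"fn": "step_arm", "kwargs": {
  "series": [
    [[0, 0, 0], 0],
    [[0, 0, 0], 0],
    [[0, 0, 0], 0],
    [[0, 0, -0.5], 0],
    [[0, 0, -1], 0]
  ]
}}

```text
time_s: 5.45
eef_pos: [0.4245, 0.1103, 0.1221]
orientation: [[0.993, 0.118, -0.002], [0.118, -0.993, -0.0], [-0.002, 0.0, -1.0]]
force: [0.9, -0.9, -3.5]
gripper_width: 0.269
```

```bash
python3 - <<'E'
from plan import *
rows([.4245,.1103,.1225,6.8],[(.4255,.1108,.16,6.8),(.47,.1,.165,6.8),(.515,.087,.165,5),(.56,.075,.165,3),(.60,.063,.165,2.95)])
rows([.6,.063,.165,2.95],[(.63,.057,.165,2.95),(.63,.057,.165,2.95),(.63,.057,.14,2.95),(.63,.057,.14,2.95),(.63,.057,.14,2.95)])
E
```

```text
[[np.float64(0.11), np.float64(-0.04), np.float64(-3.75)], np.float64(-0.0)]
[[np.float64(4.4), np.float64(1.56), np.float64(-4.25)], np.float64(-0.0)]
[[np.float64(8.71), np.float64(3.39), np.float64(-4.25)], np.float64(0.031)]
[[np.float64(13.04), np.float64(5.11), np.float64(-4.25)], np.float64(0.066)]
[[np.float64(16.87), np.float64(6.77), np.float64(-4.25)], np.float64(0.067)]
[[np.float64(2.97), np.float64(0.75), np.float64(-0.0)], np.float64(-0.0)]
[[np.float64(2.97), np.float64(0.75), np.float64(-0.0)], np.float64(-0.0)]
[[np.float64(2.97), np.float64(0.75), np.float64(2.5)], np.float64(-0.0)]
[[np.float64(2.97), np.float64(0.75), np.float64(2.5)], np.float64(-0.0)]
[[np.float64(2.97), np.float64(0.75), np.float64(2.5)], np.float64(-0.0)]
```

Emit:
{"fn": "step_arm", "kwargs": {
  "series": [
    [[0.1, 0, -3.7], 0],
    [[4.4, 1.6, -4.2], 0],
    [[8.7, 3.4, -4.2], 0.03],
    [[13.0, 5.1, -4.2], 0.065],
    [[16.9, 6.8, -4.2], 0.067]
  ]
}}

```text
time_s: 5.95
eef_pos: [0.6027, 0.0619, 0.1643]
orientation: [[0.999, 0.05, -0.0], [0.05, -0.999, -0.001], [-0.0, 0.001, -1.0]]
force: [-0.7, 1.8, -2.9]
gripper_width: 0.272
```

Emit:
{"fn": "step_arm", "kwargs": {
  "series": [
    [[1.5, 0.4, 0], 0],
    [[3, 0.7, 0], 0],
    [[3, 0.7, 0], 0],
    [[3, 0.7, 0], 0],
    [[3, 0.7, 0], 0]
  ]
}}

```text
time_s: 6.45
eef_pos: [0.6304, 0.0581, 0.1643]
orientation: [[0.999, 0.052, -0.001], [0.052, -0.999, -0.0], [-0.001, -0.0, -1.0]]
force: [0.6, 0.5, -2.8]
gripper_width: 0.266
```

```bash
python3 - <<'E'
from meas import *
p=shot('side','side2')
cv2.imwrite('pics/c2.png',cv2.resize(p['image'][140:380,160:400,::-1],(600,600),interpolation=cv2.INTER_CUBIC))
E
```

```text
(no output)
```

View pics/c2.png

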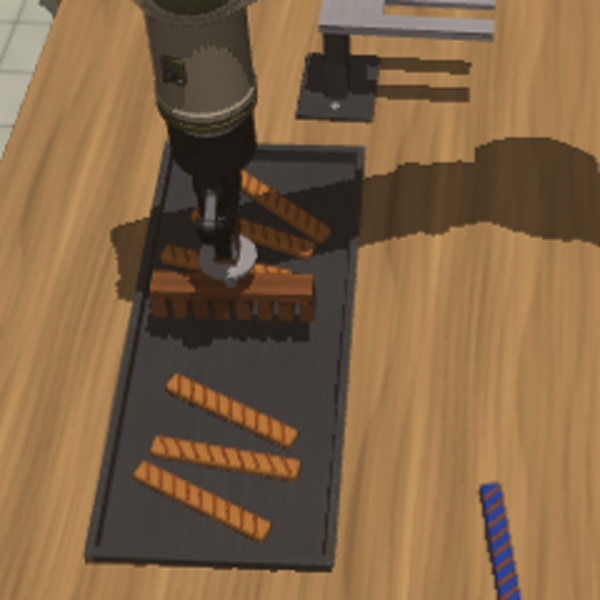

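Emit:
{"fn": "step_arm", "kwargs": {
  "series": [
    [[0, 0, 2], 0],
    [[0, 0, 3.8], 0],
    [[0, 0, 4.5], 0],
    [[0, 0, 4.5], 0],
    [[0, 0, 4.5], 0]
  ]
}}

```text
time_s: 7.0
eef_pos: [0.6316, 0.058, 0.1203]
orientation: [[0.999, 0.052, 0.001], [0.052, -0.999, 0.0], [0.001, -0.0, -1.0]]
force: [0.7, -0.5, -2.2]
gripper_width: 0.269
```

Emit:
{"fn": "step_arm", "kwargs": {
  "series": [
    [[0, -2, 0], 0],
    [[0, -4, 0], 0],
    [[0, -5.5, 0], 0],
    [[0, -7, 0], 0],
    [[0, -8.5, 0], 0]
  ]
}}

```text
time_s: 7.5
eef_pos: [0.6271, 0.1435, 0.1199]
orientation: [[0.999, 0.052, 0.001], [0.052, -0.999, -0.0], [0.001, 0.0, -1.0]]
force: [0.4, -0.4, -3.1]
gripper_width: 0.267
```

Emit:
{"fn": "step_arm", "kwargs": {
  "series": [
    [[0, -1, 0], 0],
    [[0, -2, 0], 0],
    [[0, -3, 0], 0],
    [[0, -4, 0], 0],
    [[0, -5, 0], 0]
  ]
}}

```text
time_s: 8.0
eef_pos: [0.6244, 0.1931, 0.1193]
orientation: [[0.999, 0.051, 0.0], [0.051, -0.999, -0.0], [0.0, 0.0, -1.0]]
force: [0.6, -0.6, -2.6]
gripper_width: 0.265
```

```bash
python3 - <<'E'
from meas import *
p=shot('side','side3')
cv2.imwrite('pics/c3.png',cv2.resize(p['image'][140:380,160:400,::-1],(600,600),interpolation=cv2.INTER_CUBIC))
E
```

```text
(no output)
```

View pics/c3.png

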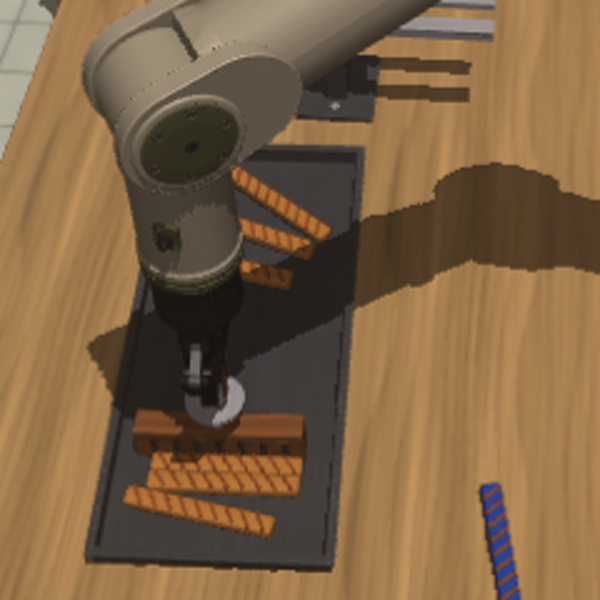

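Emit:
{"fn": "step_arm", "kwargs": {
  "series": [
    [[0, -1, 0], 0],
    [[0, -2, 0], 0],
    [[0, -3, 0], 0],
    [[0, -3.8, 0], 0],
    [[0, -4.5, 0], 0]
  ]
}}

```text
time_s: 8.55
eef_pos: [0.6218, 0.2386, 0.1194]
orientation: [[0.999, 0.052, 0.0], [0.052, -0.999, 0.0], [0.0, -0.0, -1.0]]
force: [-0.0, -0.4, -3.2]
gripper_width: 0.27
```

```bash
python3 - <<'E'
from meas import *
p=shot('side','side4')
cv2.imwrite('pics/c4.png',cv2.resize(p['image'][260:380,180:320,::-1],(700,600),interpolation=cv2.INTER_CUBIC))
print(sensors.get_state()['force'],sensors.get_state()['eef_pos'])
E
```

```text
[-0.27844115  1.39165657 -2.87272056] [0.62139495 0.24005749 0.11939124]
```

View pics/c4.png

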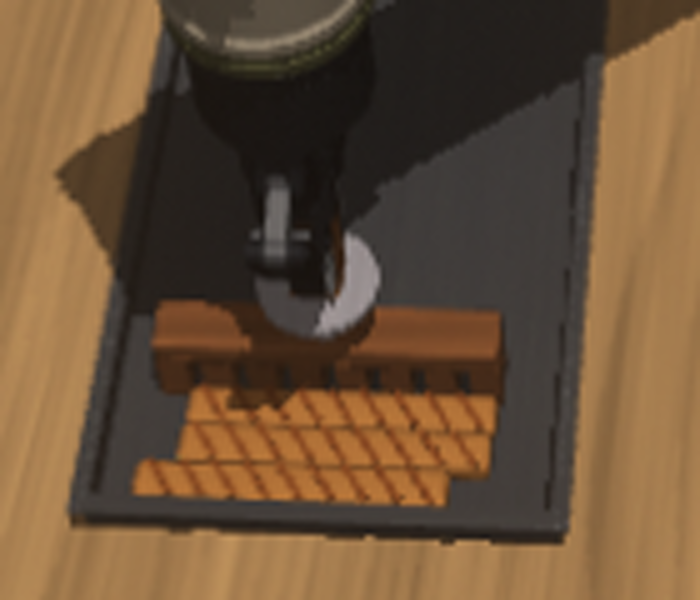

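Emit:
{"fn": "step_arm", "kwargs": {
  "series": [
    [[0, -0.2, 0], 0],
    [[0, -0.4, 0], 0],
    [[0, -0.5, 0], 0],
    [[0, -0.6, 0], 0],
    [[0, -0.6, 0], 0]
  ]
}}

```text
time_s: 9.1
eef_pos: [0.622, 0.2418, 0.1193]
orientation: [[0.999, 0.05, -0.0], [0.05, -0.999, -0.002], [-0.0, 0.002, -1.0]]
force: [-0.9, -5.6, -2.0]
gripper_width: 0.271
```

Emit:
{"fn": "step_arm", "kwargs": {
  "series": [
    [[0, -0.2, 0], 0],
    [[0, -0.3, 0], 0],
    [[0, -0.3, 0], 0],
    [[0, -0.3, 0], 0],
    [[0, -0.3, 0], 0]
  ]
}}

```text
time_s: 9.6
eef_pos: [0.6222, 0.2425, 0.1191]
orientation: [[0.999, 0.049, -0.0], [0.049, -0.999, -0.005], [-0.001, 0.005, -1.0]]
force: [-2.0, -9.3, 0.6]
gripper_width: 0.269
```

```bash
python3 - <<'E'
from meas import *
p=shot('side','side5')
cv2.imwrite('pics/c5.png',cv2.resize(p['image'][260:380,180:320,::-1],(700,600),interpolation=cv2.INTER_CUBIC))
E
```

```text
(no output)
```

View pics/c5.png

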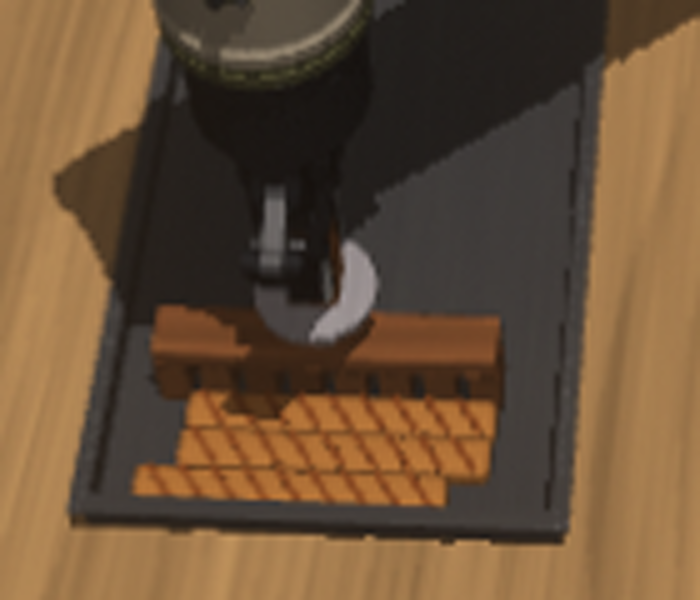

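Emit:
{"fn": "step_arm", "kwargs": {
  "series": [
    [[0, 3, 0], 0],
    [[0, 7.5, 0], 0],
    [[0, 12.5, 0], 0],
    [[0, 17, 0], 0],
    [[0, 21, 0], 0]
  ]
}}

```text
time_s: 10.15
eef_pos: [0.6327, 0.0345, 0.1196]
orientation: [[0.999, 0.051, 0.001], [0.051, -0.999, 0.0], [0.001, -0.0, -1.0]]
force: [0.4, 0.9, -2.3]
gripper_width: 0.269
```

Emit:
{"fn": "step_arm", "kwargs": {
  "series": [
    [[0, 2, 0], 0],
    [[0, 4, 0], 0],
    [[0, 5.5, 0], 0],
    [[0, 7, 0], 0],
    [[0, 8, 0], 0]
  ]
}}

```text
time_s: 10.65
eef_pos: [0.6368, -0.0439, 0.1194]
orientation: [[0.999, 0.052, 0.0], [0.052, -0.999, 0.0], [0.0, -0.0, -1.0]]
force: [-0.2, 0.3, -1.4]
gripper_width: 0.269
```

```bash
python3 - <<'E'
from meas import *
p=shot('top','top6')
cv2.imwrite('pics/c6.png',cv2.resize(p['image'][120:240,170:390,::-1],(800,436),interpolation=cv2.INTER_CUBIC))
p=shot('side','side6')
cv2.imwrite('pics/d6.png',cv2.resize(p['image'][180:380,180:320,::-1],(420,600),interpolation=cv2.INTER_CUBIC))
E
```

```text
(no output)
```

View pics/c6.png

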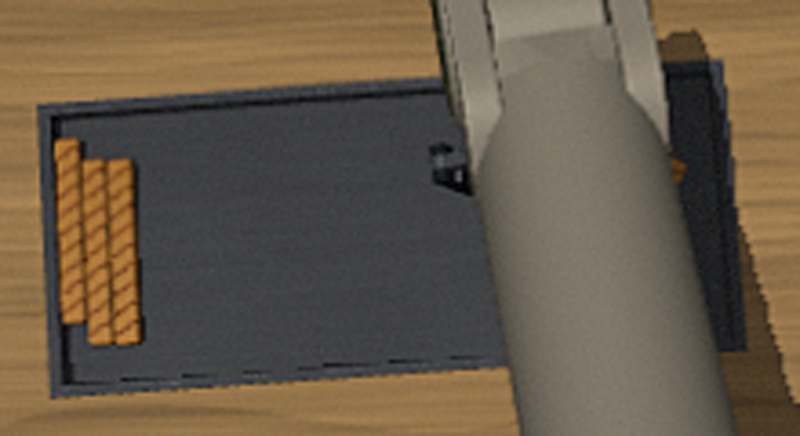

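View pics/d6.png

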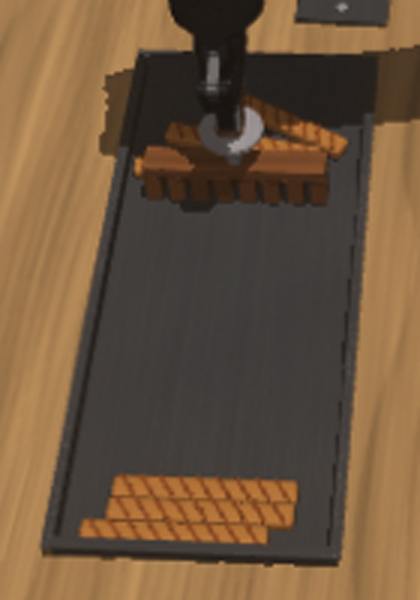

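Emit:
{"fn": "step_arm", "kwargs": {
  "series": [
    [[0, 1.2, 0], 0],
    [[0, 2.4, 0], 0],
    [[0, 3.6, 0], 0],
    [[0, 4.8, 0], 0],
    [[0, 5.8, 0], 0]
  ]
}}

```text
time_s: 11.25
eef_pos: [0.6396, -0.1027, 0.1193]
orientation: [[0.999, 0.051, -0.0], [0.051, -0.999, -0.0], [-0.0, 0.0, -1.0]]
force: [0.4, -0.8, -2.7]
gripper_width: 0.269
```

```bash
python3 - <<'E'
from meas import *
p=shot('side','side7')
cv2.imwrite('pics/d7.png',cv2.resize(p['image'][180:280,200:320,::-1],(720,600),interpolation=cv2.INTER_CUBIC))
E
```

```text
(no output)
```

View pics/d7.png

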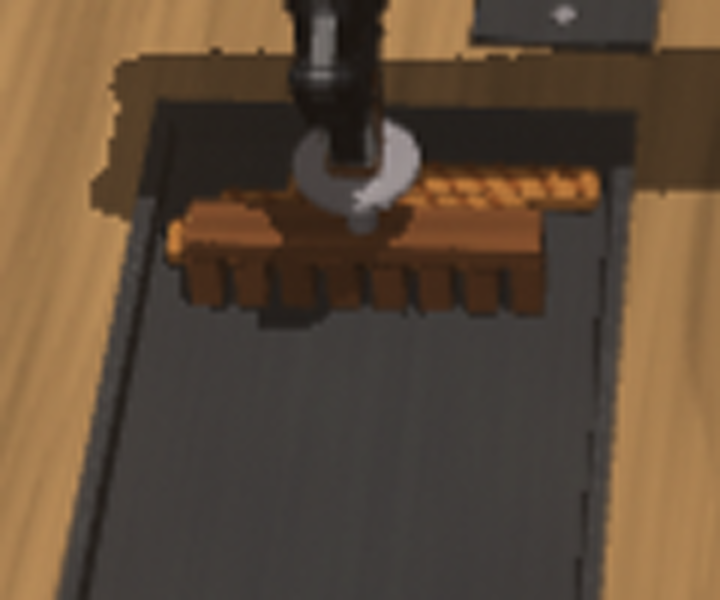

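Emit:
{"fn": "step_arm", "kwargs": {
  "series": [
    [[0, 0.6, 0], 0],
    [[0, 1.2, 0], 0],
    [[0, 1.8, 0], 0],
    [[0, 2.2, 0], 0],
    [[0, 2.5, 0], 0]
  ]
}}

```text
time_s: 11.8
eef_pos: [0.6409, -0.125, 0.1194]
orientation: [[0.999, 0.052, -0.0], [0.052, -0.999, 0.002], [0.0, -0.002, -1.0]]
force: [-0.3, 5.9, -2.3]
gripper_width: 0.27
```

Emit:
{"fn": "step_arm", "kwargs": {
  "series": [
    [[0, 0.1, 0], 0],
    [[0, 0.2, 0], 0],
    [[0, 0.3, 0], 0],
    [[0, 0.3, 0], 0],
    [[0, 0.3, 0], 0]
  ]
}}

```text
time_s: 12.3
eef_pos: [0.641, -0.1253, 0.1193]
orientation: [[0.999, 0.055, -0.001], [0.055, -0.999, 0.004], [-0.0, -0.004, -1.0]]
force: [0.0, 7.6, -1.3]
gripper_width: 0.272
```

```bash
python3 - <<'E'
from meas import *
p=shot('side','side8')
cv2.imwrite('pics/d8.png',cv2.resize(p['image'][180:280,200:320,::-1],(720,600),interpolation=cv2.INTER_CUBIC))
E
```

```text
(no output)
```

View pics/d8.png

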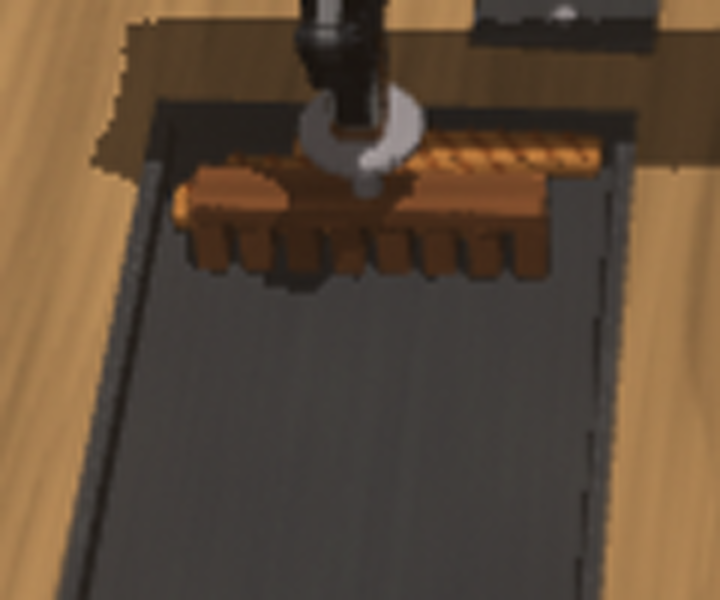

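Emit:
{"fn": "step_arm", "kwargs": {
  "series": [
    [[0, -0.8, 0], 0],
    [[0, -2, 0], 0],
    [[0, -4, 0], 0],
    [[0, -8, 0], 0],
    [[0, -12, 0], 0]
  ]
}}

```text
time_s: 12.85
eef_pos: [0.6347, -0.0085, 0.1194]
orientation: [[0.999, 0.05, 0.001], [0.05, -0.999, -0.001], [0.0, 0.001, -1.0]]
force: [0.6, 0.2, -3.0]
gripper_width: 0.268
```

```bash
python3 - <<'E'
from meas import *
p=shot('side','side9')
cv2.imwrite('pics/d9.png',cv2.resize(p['image'][180:280,200:320,::-1],(720,600),interpolation=cv2.INTER_CUBIC))
p=shot('top','top9')
cv2.imwrite('pics/c9.png',cv2.resize(p['image'][120:240,170:390,::-1],(800,436),interpolation=cv2.INTER_CUBIC))
E
```

```text
(no output)
```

View pics/d9.png

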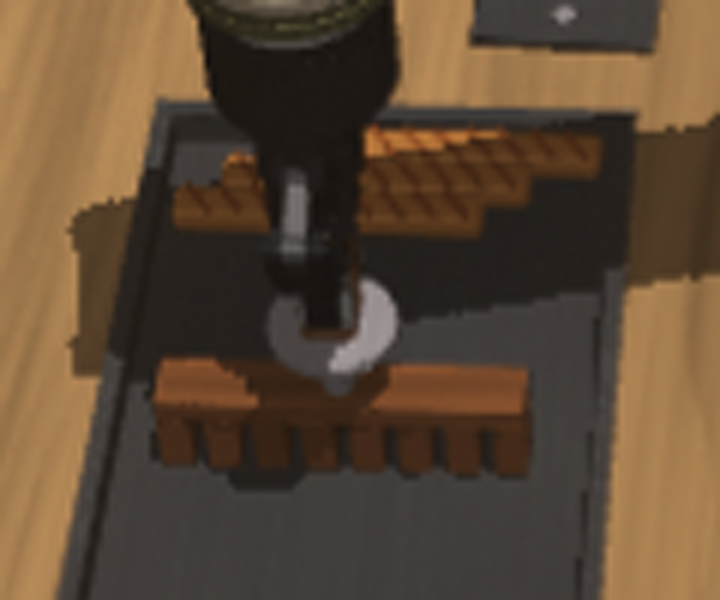

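View pics/c9.png

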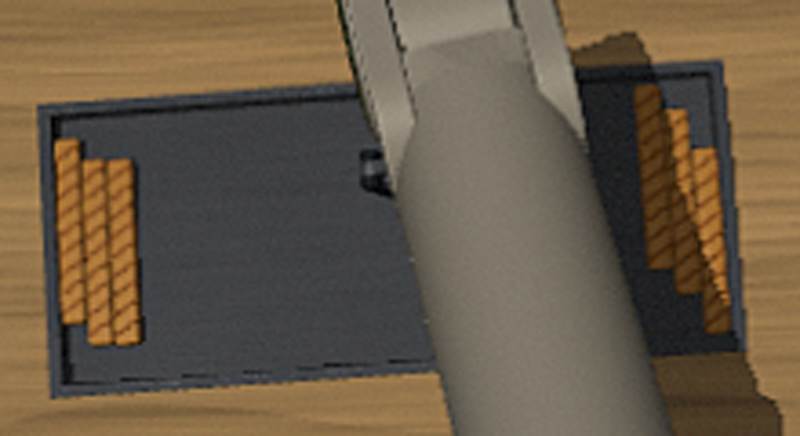

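```bash
python3 - <<'E'
from plan import *
print(np.array(0))
rows([.634,-.007,.1194,2.95],[(.634,-.007,.167,2.95),(.594,-.02,.17,11),(.55,-.035,.17,19),(.51,-.055,.17,27),(.475,-.08,.17,35)])
rows([.475,-.08,.17,35],[(.455,-.11,.17,43),(.435,-.15,.17,51),(.415,-.19,.17,59),(.395,-.23,.17,67),(.375,-.265,.17,75)])
E
```

```text
0
[[np.float64(0.0), np.float64(0.0), np.float64(-4.76)], np.float64(-0.0)]
[[np.float64(-4.06), np.float64(1.09), np.float64(-5.06)], np.float64(-0.14)]
[[np.float64(-8.53), np.float64(2.36), np.float64(-5.06)], np.float64(-0.28)]
[[np.float64(-12.63), np.float64(4.16), np.float64(-5.06)], np.float64(-0.42)]
[[np.float64(-16.25), np.float64(6.47), np.float64(-5.06)], np.float64(-0.559)]
[[np.float64(-3.36), np.float64(1.31), np.float64(-0.0)], np.float64(-0.14)]
[[np.float64(-7.29), np.float64(3.44), np.float64(-0.0)], np.float64(-0.279)]
[[np.float64(-11.22), np.float64(5.57), np.float64(-0.0)], np.float64(-0.419)]
[[np.float64(-15.16), np.float64(7.7), np.float64(-0.0)], np.float64(-0.559)]
[[np.float64(-18.8), np.float64(9.42), np.float64(-0.0)], np.float64(-0.698)]
```

Emit:
{"fn": "step_arm", "kwargs": {
  "series": [
    [[0, 0, -4.7], 0],
    [[-4.1, 1.1, -5.1], -0.14],
    [[-8.5, 2.4, -5.1], -0.28],
    [[-12.6, 4.2, -5.1], -0.42],
    [[-16.2, 6.5, -5.1], -0.56]
  ]
}}

```text
time_s: 13.45
eef_pos: [0.4749, -0.0816, 0.1704]
orientation: [[0.815, 0.579, 0.0], [0.579, -0.815, -0.001], [-0.001, 0.001, -1.0]]
force: [0.6, -1.0, -2.8]
gripper_width: 0.272
```

Emit:
{"fn": "step_arm", "kwargs": {
  "series": [
    [[-3.4, 1.3, 0], -0.14],
    [[-7.3, 3.4, 0], -0.28],
    [[-11.2, 5.6, 0], -0.42],
    [[-15.2, 7.7, 0], -0.56],
    [[-18.8, 9.4, 0], -0.7]
  ]
}}

```text
time_s: 13.95
eef_pos: [0.3812, -0.2593, 0.1708]
orientation: [[0.312, 0.95, 0.001], [0.95, -0.312, -0.001], [-0.001, 0.001, -1.0]]
force: [1.0, -0.0, -1.9]
gripper_width: 0.272
```

Emit:
{"fn": "step_arm", "kwargs": {
  "series": [
    [[0, 0, 0], 0],
    [[0, 0, 0], 0],
    [[0, 0, 0], 0],
    [[0, 0, 0], 0],
    [[0, 0, 0], 0]
  ]
}}

```text
time_s: 14.45
eef_pos: [0.3825, -0.2572, 0.1704]
orientation: [[0.316, 0.949, 0.0], [0.949, -0.316, 0.0], [0.0, 0.0, -1.0]]
force: [-0.2, 1.4, -2.4]
gripper_width: 0.271
```

```bash
python3 - <<'E'
from plan import *
rows([.3825,-.2572,.1704,71.6],[(.37,-.28,.1704,79),(.36,-.305,.1704,86),(.352,-.326,.1704,90.6)])
E
```

```text
[[np.float64(-2.56), np.float64(-0.47), np.float64(-0.0)], np.float64(-0.129)]
[[np.float64(-5.25), np.float64(-0.63), np.float64(-0.0)], np.float64(-0.251)]
[[np.float64(-7.49), np.float64(-0.72), np.float64(-0.0)], np.float64(-0.332)]
```

Emit:
{"fn": "step_arm", "kwargs": {
  "series": [
    [[-2.6, -0.5, 0], -0.13],
    [[-5.2, -0.6, 0], -0.25],
    [[-7.5, -0.7, 0], -0.33],
    [[-7.5, -0.7, 0], -0.33],
    [[-7.5, -0.7, 0], -0.33]
  ]
}}

```text
time_s: 14.95
eef_pos: [0.3516, -0.3268, 0.1702]
orientation: [[-0.005, 1.0, 0.0], [1.0, 0.005, 0.001], [0.001, 0.0, -1.0]]
force: [0.2, 0.8, -2.1]
gripper_width: 0.269
```

```bash
python3 - <<'E'
from meas import *
print(sensors.get_state()['eef_pos'])
p=shot('side','sidea')
cv2.imwrite('pics/da.png',cv2.resize(p['image'][100:220,250:410,::-1],(800,600),interpolation=cv2.INTER_CUBIC))
p=shot('top','topa')
cv2.imwrite('pics/ca.png',cv2.resize(p['image'][150:300,180:480,::-1],(800,400),interpolation=cv2.INTER_CUBIC))
hsv=cv2.cvtColor(p['image'],cv2.COLOR_RGB2HSV)
v,u=np.mgrid[0:480,0:640]
roi=(u>175)&(u<380)&(v>135)&(v<230)
[print(*r) for r in rect(p,sticks(p)&roi,.018)]
E
```

```text
[ 0.35164503 -0.32683509  0.17018192]
[ 0.6417 -0.1652] 13.2 [0.163 0.053] [ 641.2 -165. ] [196.1  60.4] 2.9 1076
[0.6206 0.2838] 8.0 [0.147 0.06 ] [624.  284.2] [162.7  60.8] 3.0 1098
```

View pics/da.png

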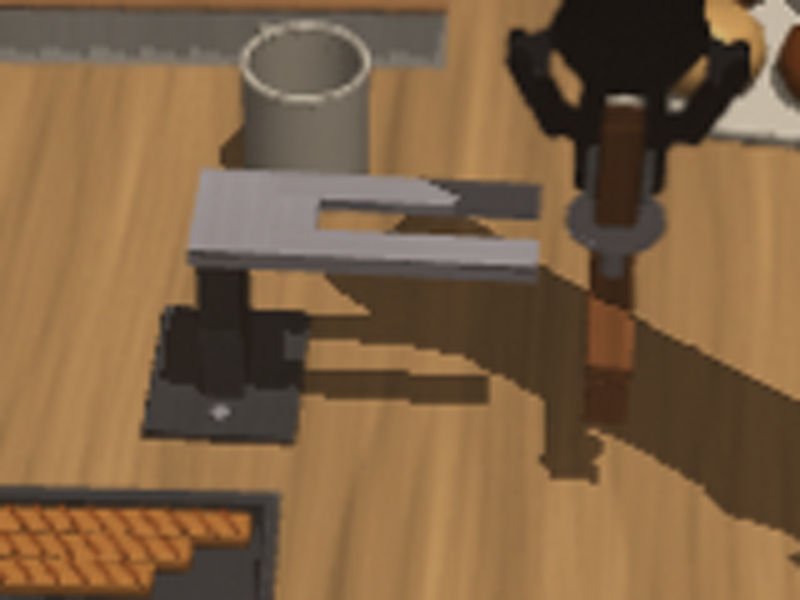

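View pics/ca.png

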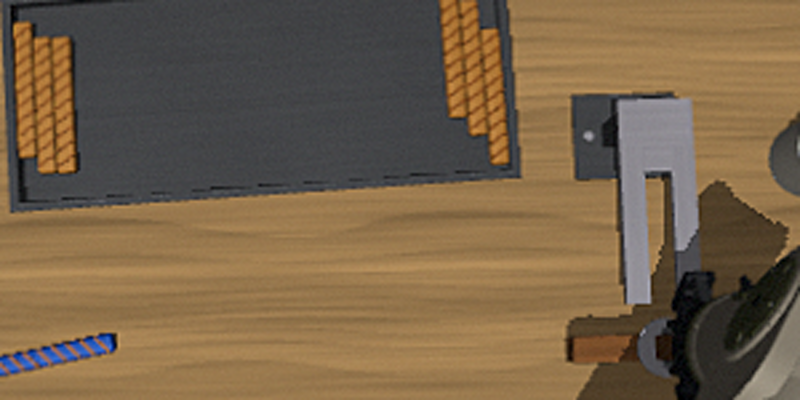

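```bash
python3 - <<'E'
from meas import *
for n,(u0,u1,v0,v1) in {'sidea':(362,388,140,152),'topa':(415,436,262,295)}.items():
    p=pickle.load(open(n+'.pkl','rb'))
    P=np.array([px2w(p,u,v) for u in range(u0,u1) for v in range(v0,v1)])
    P=P[(P[:,2]>.125)&(P[:,2]<.15)]
    print(n,len(P),np.median(P,0).round(4),P.min(0).round(3),P.max(0).round(3))
E
```

```text
sidea 156 [ 0.351  -0.3156  0.1419] [ 0.323 -0.343  0.133] [ 0.379 -0.296  0.149]
topa 180 [ 0.3542 -0.3093  0.1426] [ 0.324 -0.33   0.128] [ 0.397 -0.291  0.15 ]
```

Emit:
{"fn": "step_arm", "kwargs": {
  "series": [
    [[0, 2, 0], 0],
    [[0, 4, 0], 0],
    [[0, 6, 0], 0],
    [[0, 8, 0], 0],
    [[0, 9.5, 0], 0]
  ]
}}

```text
time_s: 15.55
eef_pos: [0.4484, -0.3248, 0.1704]
orientation: [[-0.009, 1.0, 0.001], [1.0, 0.009, 0.001], [0.001, 0.001, -1.0]]
force: [0.4, 0.2, -2.3]
gripper_width: 0.27
```

```bash
python3 - <<'E'
from meas import *
print(sensors.get_state()['eef_pos'],sensors.get_state()['force'])
p=shot('side','sideb')
cv2.imwrite('pics/db.png',cv2.resize(p['image'][100:220,250:410,::-1],(800,600),interpolation=cv2.INTER_CUBIC))
E
```

```text
[ 0.44840312 -0.32478811  0.17036791] [ 0.41231678  0.17442468 -2.28506098]
```

View pics/db.png

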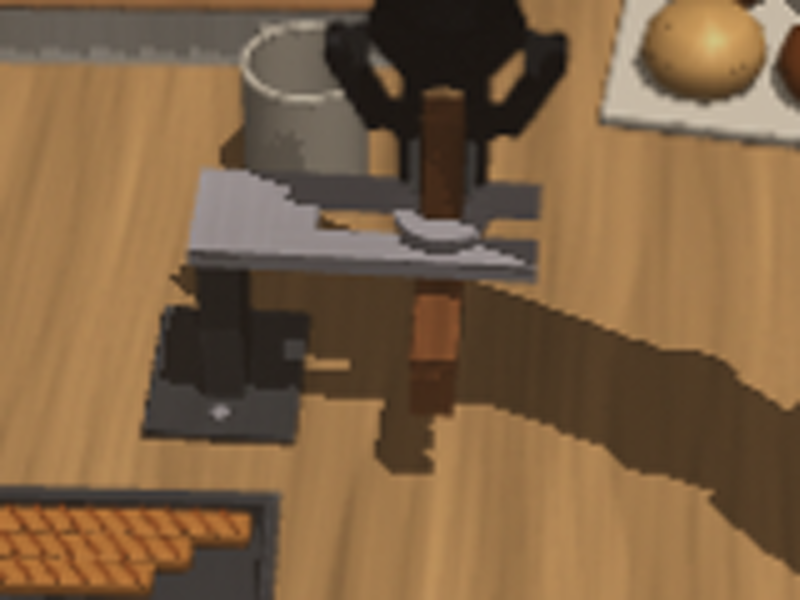

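Emit:
{"fn": "step_arm", "kwargs": {
  "series": [
    [[0, 1.5, 0], 0],
    [[0, 3, 0], 0],
    [[0, 4.5, 0], 0],
    [[0, 5.3, 0], 0],
    [[0, 5.7, 0], 0]
  ]
}}

```text
time_s: 16.1
eef_pos: [0.5042, -0.325, 0.1702]
orientation: [[-0.008, 1.0, -0.0], [1.0, 0.008, 0.001], [0.001, -0.0, -1.0]]
force: [0.2, -0.1, -3.2]
gripper_width: 0.269
```

Emit:
{"fn": "step_arm", "kwargs": {
  "series": [
    [[0, 0.2, 0], 0],
    [[0, 0.4, 0], 0],
    [[0, 0.6, 0], 0],
    [[0, 0.8, 0], 0],
    [[0, 0.8, 0], 0]
  ]
}}

```text
time_s: 16.6
eef_pos: [0.5116, -0.326, 0.1704]
orientation: [[-0.007, 1.0, 0.0], [1.0, 0.007, 0.0], [0.0, 0.0, -1.0]]
force: [0.5, 1.2, -1.4]
gripper_width: 0.272
```

Emit:
{"fn": "step_arm", "kwargs": {
  "series": [
    [[0, 0.1, 0], 0],
    [[0, 0.2, 0], 0],
    [[0, 0.3, 0], 0],
    [[0, 0.3, 0], 0],
    [[0, 0.3, 0], 0]
  ]
}}

```text
time_s: 17.1
eef_pos: [0.5125, -0.3263, 0.1701]
orientation: [[-0.006, 1.0, -0.004], [1.0, 0.006, 0.0], [0.001, -0.004, -1.0]]
force: [-7.0, 1.5, 2.5]
gripper_width: 0.269
```

Emit:
{"fn": "step_arm", "kwargs": {
  "series": [
    [[0, -0.1, 0.15], 0],
    [[0, -0.2, 0.3], 0],
    [[0, -0.2, 0.4], 0],
    [[0, -0.2, 0.5], 0],
    [[0, -0.2, 0.5], 0]
  ]
}}

```text
time_s: 17.6
eef_pos: [0.5121, -0.3262, 0.1651]
orientation: [[-0.006, 1.0, -0.001], [1.0, 0.006, 0.0], [0.0, -0.001, -1.0]]
force: [-4.6, -0.7, -1.7]
gripper_width: 0.27
```

Emit:
{"fn": "step_arm", "kwargs": {
  "series": [
    [[0, 0, 0.05], 0],
    [[0, 0, 0.1], 0],
    [[0, 0, 0.15], 0],
    [[0, 0, 0.2], 0],
    [[0, 0, 0.2], 0]
  ]
}}

```text
time_s: 18.1
eef_pos: [0.5122, -0.3262, 0.1647]
orientation: [[-0.006, 1.0, -0.0], [1.0, 0.006, -0.001], [-0.001, -0.0, -1.0]]
force: [-9.5, 2.2, 8.2]
gripper_width: 0.266
```

Emit:
{"fn": "step_arm", "kwargs": {
  "series": [
    [[0, 0, -0.1], 0],
    [[0, 0, -0.1], 0],
    [[0, 0, -0.1], 0],
    [[0, 0, -0.1], 0],
    [[0, 0, -0.1], 0]
  ],
  "force": 20
}}

```text
time_s: 18.6
eef_pos: [0.5122, -0.3261, 0.1647]
orientation: [[-0.007, 1.0, -0.0], [1.0, 0.007, -0.0], [-0.0, -0.0, -1.0]]
force: [-5.9, 0.3, 2.9]
gripper_width: 0.267
```

Emit:
{"fn": "step_arm", "kwargs": {
  "series": [
    [[0, 0, 0], 0],
    [[0, 0, 0], 0],
    [[0, 0, 0], 0],
    [[0, 0, 0], 0],
    [[0, 0, 0], 0]
  ],
  "gripper": 0.4
}}

```text
time_s: 19.1
eef_pos: [0.5127, -0.3259, 0.1644]
orientation: [[-0.007, 1.0, 0.0], [1.0, 0.007, 0.0], [0.0, 0.0, -1.0]]
force: [0.1, 0.1, 0.4]
gripper_width: 0.702
```

```bash
python3 - <<'E'
from meas import *
print(sensors.get_state()['eef_pos'],sensors.get_state()['force'])
p=shot('side','sidec')
cv2.imwrite('pics/dc.png',cv2.resize(p['image'][100:220,250:410,::-1],(800,600),interpolation=cv2.INTER_CUBIC))
E
```

```text
[ 0.51270033 -0.32591607  0.16437671] [0.10930023 0.14952602 0.44020346]
```

View pics/dc.png

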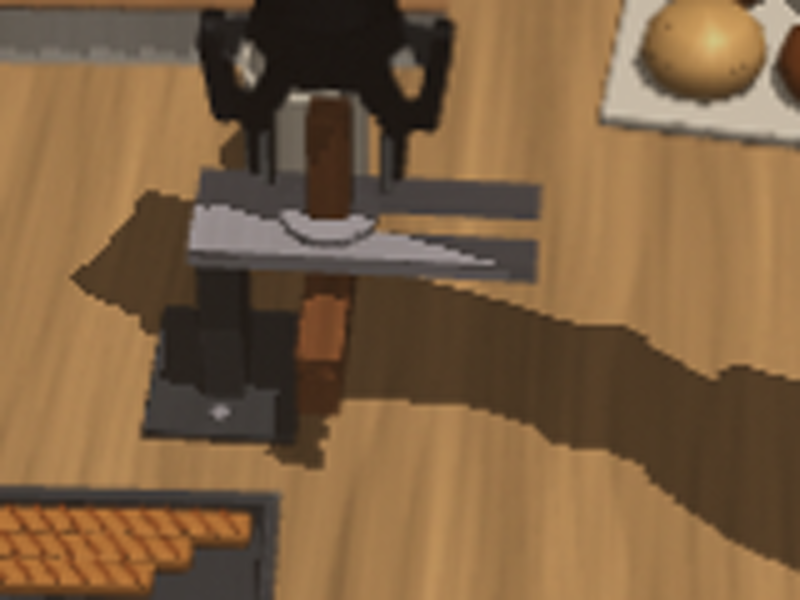

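The rake hangs at the closed end with its collar (crop ~(330,225)) on the plate; the fingers are clear of it. Retreating straight up.

Emit:
{"fn": "step_arm", "kwargs": {
  "series": [
    [[0, 0, -2], 0],
    [[0, 0, -5], 0],
    [[0, 0, -8], 0],
    [[0, 0, -11], 0],
    [[0, 0, -14], 0]
  ]
}}

```text
time_s: 19.65
eef_pos: [0.5124, -0.3259, 0.3056]
orientation: [[-0.007, 1.0, 0.0], [1.0, 0.007, -0.0], [-0.0, 0.0, -1.0]]
force: [0.4, -0.8, -0.2]
gripper_width: 0.697
```

Emit:
{"fn": "step_arm", "kwargs": {
  "series": [
    [[0, -4, 0], 0],
    [[2, -8, 0], 0],
    [[4, -10, 0], 0],
    [[4, -10, 0], 0],
    [[4, -10, 0], 0]
  ]
}}

```text
time_s: 20.15
eef_pos: [0.4121, -0.2867, 0.305]
orientation: [[-0.007, 1.0, 0.001], [1.0, 0.007, -0.001], [-0.001, 0.001, -1.0]]
force: [0.0, 0.4, 0.1]
gripper_width: 0.701
```

```bash
python3 - <<'E'
from meas import *
print(sensors.get_state()['eef_pos'])
p=shot('side','sided')
cv2.imwrite('pics/dd.png',cv2.resize(p['image'][100:220,250:410,::-1],(800,600),interpolation=cv2.INTER_CUBIC))
P=np.array([px2w(p,u,v) for u in range(295,345) for v in range(110,165)])
for nm,lo,hi in [('collar',.1325,.142),('handle',.145,.22)]:
    Q=P[(P[:,2]>lo)&(P[:,2]<hi)]
    if len(Q): print(nm,len(Q),np.median(Q,0).round(4),Q.min(0).round(3),Q.max(0).round(3))
p=shot('top','topd')
cv2.imwrite('pics/cd.png',p['image'][:,:,::-1])
v,u=np.mgrid[0:480,0:640]
roi=(u>175)&(u<380)&(v>135)&(v<230)
[print(*r) for r in rect(p,sticks(p)&roi,.018)]
E
```

```text
[ 0.41210035 -0.28669825  0.30495875]
collar 268 [ 0.507  -0.3147  0.1349] [ 0.43  -0.361  0.133] [ 0.574 -0.287  0.142]
handle 220 [ 0.5106 -0.3168  0.184 ] [ 0.499 -0.342  0.145] [ 0.524 -0.306  0.212]
[ 0.6417 -0.1652] 13.2 [0.163 0.053] [ 641.1 -165. ] [196.2  60.4] 2.9 1073
[0.6206 0.2837] 8.0 [0.147 0.059] [624.  283.8] [162.6  60.9] 2.8 1097
```

View pics/dd.png

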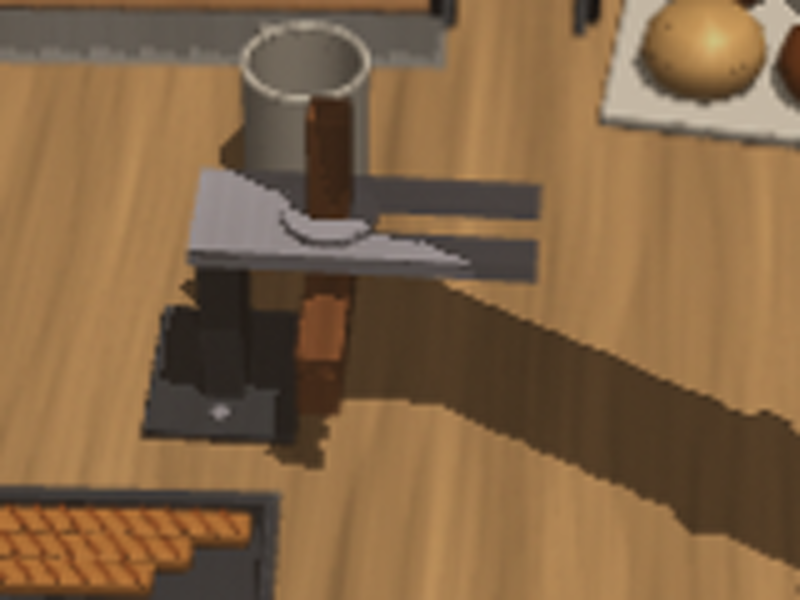

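View pics/cd.png

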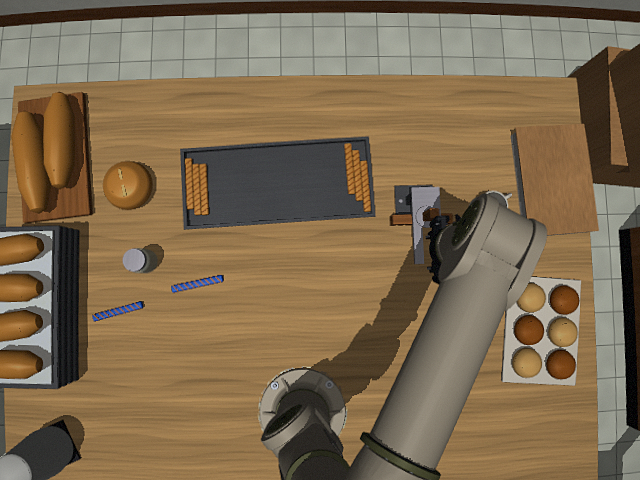

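```bash
python3 -c "
from cell import arm
print(arm.finish_job())"
```

```text
the job is handed in; nothing more can be done
None
```

I raked the sticks into two rows and hung the rake in the rail. I handed the job in at about 20 s on the robot's clock.

**Sticks:** In the last top view each row is a closed block about 60 mm deep, which is three stick widths. Both rows lie within about 0.2° of the end walls and touch them to within about 1 mm. The sticks are shifted lengthwise against each other, by up to about 18 mm in the left row and 50 mm in the right. I left this because there was no room in the tray for the rake to push their ends. The gripper never touched the sticks.

**Rake:** The neck touched the closed end of the slot with a reaction of about 7 N, then the collar settled on the plate and I let go. The side view then showed the handle centred at x = 0.511 m (closed end estimated at 0.510 m) and its top near z = 0.21 m. The head hangs across the slot.

**Bystanders and forces:** The loaf, jar and blue look-alikes look unmoved in the last pictures. The mug looks unmoved too, but the arm partly hid it in the last top view, so I checked it only in the side view. Force readings after each move never showed more than about 13 N on the tool.

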